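# Turn the swivel picture stand one stop towards the crock

## Robot

A 6-joint arm with a two-finger parallel gripper is mounted at the origin on the work surface. World frame = base frame: x ahead of the robot, y to its left, z up, the work surface at z = 0. Lengths are in m, angles in rad, forces in N, time in s.
With the tool pointing down it reaches from about 0.275 to 0.75 m from the base axis. Payload 10.2 kg.
Tool frame: the origin (TCP) lies on the centre line of the jaws, within the pads' length; the fingertips stand env.finger_overhang ahead of it and the grasp point (between the pads) lies 3 mm ahead of it (env.finger_overhang is the distance from the TCP to the fingertips, in m); y points along the fingers, x is the direction in which the jaws open and shut, and the axes are right-handed (so a half turn about y gives the same grasp; the last joint's range is limited). The gripper opens to 85 mm and grips with 20 to 120 N. Pads are 22 mm wide; open, the fingers measure 114 mm over their backs; the gripper's body (76 mm by 85 mm) begins 54 mm behind the grasp point. The pads swing forward as they close: fully open they stand 13 mm farther back than shut.
Start: joints at [1.1, 0.313, 1.498, -0, 1.331, -0.223], TCP at [0.129, 0.509, 0.253] pointing down, gripper open.
Joint ranges: [-2.94, 2.94], [-0.97, 2.17], [0.19, 2.56], [-1.23, 4.37], [0.02, 3.11], [-2.88, 2.88]. Speed limits (rad/s): [2.39, 2.39, 3.01, 3.14, 3.14, 3.14].

## Interface

Orientations are given as a rotation vector (axis times angle).
In Python, from rig import env, imaging, finish_job, finder gives the robot as it stands. The module is installed in compiled form; this text tells all that it offers.
- The arm moves only by the tool step_arm, never from a script. Its argument "rows" is a list of rows, each a list of 3 entries, a list of its own where there are three numbers: the closure, from 0 (fully open) to 1 (shut), then the shift along the tool's x, y, z in cm, then the turn about the tool's y in rad. In form: [[fingers, [dx, dy, dz], roll], ...]. A call has 1 to 5 rows; each row shifts and turns the commanded pose from where the row before left it, along the tool's axes as they then stand; what a row does not reach is not made up. A row lasts 1/10 s, in which the tool goes at most 50 mm and 8.59 degrees, less where a joint would pass 70% of its speed; a pose out of reach is approached as far as the arm can. A call with a gripper value outside its range is refused whole. The fingers move at their own pace and stop on an object; "squeeze" is the grip in N (left out, the last holds). Time passes only in rows, so rows that do not move let the fingers close. It gives the time, the measured TCP pose, the force and the opening at its end, in the units of the state.
- env.read_state(): the state, without advancing time (a new reading comes with each control period).
- imaging.grab_frame(name): name is "scene" or "top" or "wrist"; returns (picture, depth): 480x640x3 uint8, red, green, blue; 480x640 float32, m along the optical axis (not along the pixel's ray), 0 where there is no reading.
- imaging.camera_params(name): a dict with "fx", "fy", "cx", "cy" (pixels), "extrinsics" (4x4, takes a point from camera to world coordinates). Camera axes: x right, y up, looking along -z (the intrinsics and any distortion apply to the point x, -y, -z); pixel columns grow to the right and rows downward; lengths in m; the calibration is good to about 2 mm. A picture is of the moment at which its call begins: read the wrist's pose just before it. camera_params takes no time and is no camera call; for the wrist camera it gives the pose at the moment of the call.
- finish_job(): hands the job in, once; it reports no verdict.
Trained networks look in the newest picture that a camera, given by its name, has taken for a name from the list of things; names that differ only in an ending like _2 or _b are one class to them, and where a whole thing is asked for, a point or a joint stands for the part that bears it (a point fixed in the world has none). Each returns a list of dicts, best first, with "p" (0 to 1); they miss things now and then, are a little off and sometimes report something else, mostly with a low value. They report only what shows in the picture. A call takes as long as a camera call. They do not tell look-alikes from the thing itself.
- finder.search_frame(label, camera): "rect" ([left, top, right, bottom] in pixels, round what is visible of it).
The state is a dict: "t": time; "joints": joint angles; "qd": joint speeds; "joint_torque": joint torques, N m; "eef_pos": TCP position; "eef_rot": TCP orientation; "ft_force": force on the tool from outside, world axes, zero at the start; "ft_torque": the same for the moment, N m; "finger_gap": opening from 0.0 (shut) to 1.0 (fully open).
Only numpy, scipy, OpenCV 4.12 (cv2) and the standard library are available. Lean on these libraries where they do the work, as an engineer would, in place of code of your own. Each camera call takes 0.05 s, during which the arm holds its last target. There are 200 camera calls.

## Task

The small framed bird print stands on a swivel display base that a spring pin locks in the middle one of three holes. Draw the pin up by its knob, swing the print round to the next hole on the side where the stoneware crock stands (not the white pumpkin's side), and let the pin drop fully home in that hole. Leave the crock and the pumpkin where they are, and let go of the stand.

Things in the scene. Friction and masses are not known exactly. Their poses are not given: they have to be found in the camera images.
- stand: Fixed foot of the swivel stand: dark wooden disc, 330 mm across. Origin on the upright swivel axis at table height, z up, x towards the middle hole. Round its front an iron quadrant, top at 32 mm, 105 to 155 mm from the axis, has three holes (28 mm along the arc, 30 mm across) centred 130 mm from the axis at -0.70, 0 and +0.70 rad (40 degrees, 91 mm of arc) about z, + anticlockwise from above.
- swivel (a joint): Turntable angle, rad: 0 at the middle hole (start, 0.05 play), + anticlockwise from above, outer holes at +0.70 and -0.70, stops at +-1.0. A pale 200 mm disc, top at 46 mm, with the framed print (140 mm wide, top at 160 mm) over the axis, facing the pin, and an iron arm, top at 49 mm, that holds the pin 130 mm from the axis. Turns easily (0.08 N m), but only with the pin drawn.
- index_pin (a joint): Height of the spring pin, m: 0 fully home, 0.026 drawn to its stop. 16 mm thick, round nose, enters 18 mm into a hole: draw it 0.018 or more (0.022 is good) to swing freely. The spring presses it down with 3.6 N home, 6.7 N drawn. Let go over the iron it rests at 0.018; within about 10 mm of a hole's centre its nose slips in.
- pin_knob (a point): Middle of the pin's knob: upright brass cylinder, bevelled rims, 32 mm in diameter, 28 mm tall, at the end of the turntable's arm, 130 mm from the swivel axis. 89 mm above the table with the pin home; rises with the pin. x points straight away from the axis, z up. Below it a thin stem enters a 24 mm wide bush (top at 62 mm); beside that it is free down to the arm at 49 mm.
- crock: Loose pale stoneware crock, 88 mm across, 105 mm tall, with wooden sticks up to 150 mm above the table; origin at the centre of its underside. It stands beside the stand, 260 to 320 mm from the swivel axis along the stand's +y or -y: that is the side to turn to. Leave it in place.
- pumpkin: Loose white ceramic pumpkin, 108 mm across and 82 mm tall with its stem, on the other side of the stand; origin at the centre of its underside. Leave it in place.
Not all that is in view belongs to the job. Of the things like the crock, leave any that is blue or turquoise; of the rest the smaller one is meant.

How it is judged:
By the outcome, as a careful person would: the job done as asked, in the order asked, and still so for the second after the job is handed in, with the robot touching nothing.
It also fails if it takes over 35 s, if anything falls off the work surface, if the arm or the gripper's body presses on something with over 40 N, if the wrist force passes 120 N, or if a joint passes its speed limit or range.

## Working session

There is one attempt and no reset: what is moved stays moved. The work goes in short steps, Python scripts to look and compute and a tool call to move; the robot and the scene stay as the last step left them, time stands still between calls to the robot, and variables do not carry over. Pictures are saved under pics/ and viewed, about 8 in all and at most 12, crops included, and the job is handed in when it is done.

Besides the shell and the picture viewer there is one more tool, called after "Emit:" as name([rows], argument=value, ...), one row to a line, values as JSON. step_arm: Moves the arm, as the interface text tells. Its arguments: {"type":"object","properties":{"rows":{"type":"array"},"squeeze":{"type":"number"}},"required":["rows"]}

```bash
mkdir -p pics; cat > h.py <<'E'
import numpy as np, cv2
from rig import env, imaging, finish_job, finder
from scipy.spatial.transform import Rotation as R
def grab(n):
    P=imaging.camera_params(n); im,d=imaging.grab_frame(n); return im,d,P
def pts(d,P):
    v,u=np.mgrid[0:d.shape[0],0:d.shape[1]]
    X=np.stack([(u-P['cx'])/P['fx']*d,-(v-P['cy'])/P['fy']*d,-d],-1)
    E=np.array(P['extrinsics']); return X@E[:3,:3].T+E[:3,3]
def save(n,im): cv2.imwrite('pics/'+n+'.png',im[...,::-1])
E
python3 - <<'E'
from h import *
print(env.finger_overhang, env.read_state())
for n in ['scene','top']:
    im,d,P=grab(n); print(n,{k:(np.round(v,3).tolist() if k=='extrinsics' else v) for k,v in P.items()})
    X=pts(d,P); np.save(n+'.npy',X); 
    o=im.copy()
    for l in ['stand','swivel','pin_knob','crock','pumpkin']:
        for r in finder.search_frame(l,n)[:3]:
            a,b,c,e=map(int,r['rect']); m=X[(b+e)//2,(a+c)//2]
            print(l,round(r['p'],2),[a,b,c,e],m.round(3))
    save(n,im)
E
```

```text
0.022 {'t': 0.0, 'joints': array([ 1.09957341e+00,  3.13451548e-01,  1.49843088e+00,  2.25025749e-05,
        1.33101750e+00, -2.23409370e-01]), 'qd': array([ 0.00033583,  0.00149152, -0.00110333, -0.00086951,  0.00040795,
        0.00085362]), 'joint_torque': array([ 3.35437238e-03, -4.12256849e+01, -2.59752488e+01,  4.38166376e-05,
        3.92285336e-03, -1.00756012e-05]), 'eef_pos': array([0.12867909, 0.50874895, 0.25273661]), 'eef_rot': array([-1.31683936, -1.02380789,  1.02579829]), 'ft_force': array([-0.02847501,  0.40744329, -0.01739138]), 'ft_torque': array([-0.04102802, -0.05829377,  0.00083239]), 'finger_gap': 0.9993619086246963}
scene {'fx': 476.8953687308674, 'fy': 476.8953687308674, 'cx': 319.88704834431957, 'cy': 235.91703399181398, 'extrinsics': [[0.109, -0.908, 0.405, 0.998], [0.994, 0.099, -0.045, -0.054], [0.001, 0.407, 0.913, 1.098], [0.0, 0.0, 0.0, 1.0]]}
stand 0.62 [264, 161, 393, 278] [0.491 0.022 0.05 ]
swivel 0.57 [290, 175, 372, 270] [0.499 0.029 0.049]
pin_knob 0.61 [333, 244, 351, 265] [0.608 0.039 0.107]
crock 0.93 [185, 230, 226, 278] [ 0.574 -0.266  0.1
[... 185 characters left out ...]
172, 371, 272] [0.498 0.026 0.047]
top {'fx': 555.4903261254935, 'fy': 555.4903261254935, 'cx': 322.20643426830094, 'cy': 237.14531413581759, 'extrinsics': [[0.016, 0.983, -0.182, 0.301], [-1.0, 0.02, 0.016, -0.006], [0.02, 0.181, 0.983, 1.399], [0.0, 0.0, 0.0, 1.0]]}
stand 0.78 [231, 206, 366, 341] [0.459 0.029 0.06 ]
swivel 0.86 [259, 207, 339, 312] [0.495 0.027 0.052]
swivel 0.73 [230, 206, 367, 340] [0.459 0.029 0.06 ]
pin_knob 0.54 [287, 207, 302, 223] [0.593 0.041 0.104]
crock 0.86 [456, 229, 522, 286] [ 0.516 -0.456  0.005]
crock 0.84 [443, 149, 508, 205] [ 0.726 -0.426  0.008]
crock 0.78 [403, 218, 448, 261] [ 0.56  -0.293  0.004]
pumpkin 0.61 [168, 231, 214, 275] [0.503 0.29  0.06 ]
```

View pics/top.png

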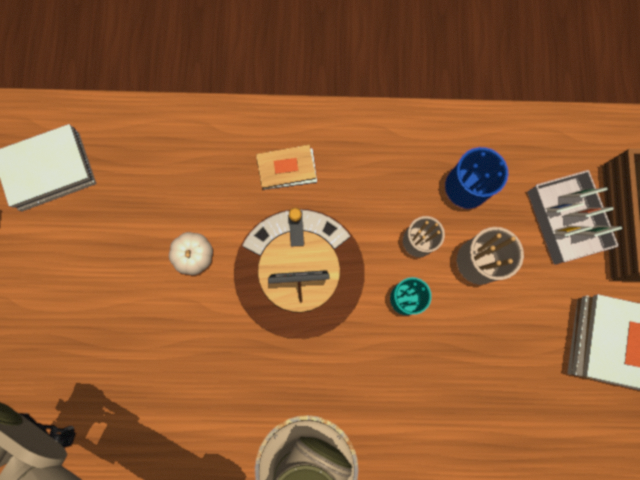

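View pics/scene.png

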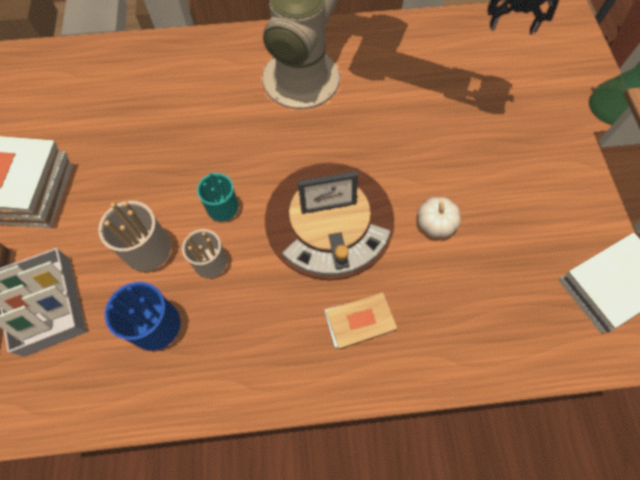

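```bash
python3 - <<'E'
from h import *
for n,(a,b,c,e) in [('top',(282,200,308,228)),('scene',(325,238,358,270))]:
    X=np.load(n+'.npy')[b:e,a:c].reshape(-1,3)
    k=X[(X[:,2]>0.09)&(X[:,2]<0.115)]
    t=k[k[:,2]>0.098]
    print(n,len(k),len(t),t.min(0),t.max(0),((t.min(0)+t.max(0))/2).round(4),np.median(t,0).round(4))
# disc centre: points at z 0.046 level & foot
X=np.load('top.npy')[195:350,220:380].reshape(-1,3)
for lo,hi in [(0.038,0.054),(0.012,0.036)]:
    q=X[(X[:,2]>lo)&(X[:,2]<hi)]
    print(len(q),cv2.minEnclosingCircle(q[:,:2].astype(np.float32)))
p=X[X[:,2]>0.14]; print('frame',p.mean(0),cv2.minAreaRect(p[:,:2].astype(np.float32)))
# near-by objects
X=np.load('top.npy')
for nm,(a,b,c,e) in {'c1':(456,229,522,286),'c2':(443,149,508,205),'c3':(403,218,448,261),'p':(168,231,214,275)}.items():
    q=X[b:e,a:c].reshape(-1,3); q=q[q[:,2]>0.04]; print(nm,q.min(0).round(3),q.max(0).round(3))
E
```

```text
top 137 118 [0.58173286 0.02390174 0.098292  ] [0.6116504  0.05284785 0.10816859] [0.5967 0.0384 0.1032] [0.5962 0.0381 0.102 ]
scene 159 144 [0.58369741 0.02294853 0.0980249 ] [0.61369186 0.05407768 0.11160046] [0.5987 0.0385 0.1048] [0.6001 0.0379 0.1039]
4638 ((0.5002073049545288, 0.03130023926496506), 0.1325960010290146)
4520 ((0.4668090045452118, 0.026835525408387184), 0.16426338255405426)
frame [0.40850901 0.01907783 0.41030108] ((0.3916502594947815, 0.03724140673875809), (0.13190054893493652, 0.15075847506523132), 74.37380981445312)
c1 [ 0.301 -0.486  0.04 ] [ 0.561 -0.006  1.399]
c2 [ 0.301 -0.462  0.04 ] [ 0.755 -0.006  1.399]
c3 [ 0.301 -0.318  0.04 ] [ 0.593 -0.006  1.399]
p [ 0.301 -0.006  0.04 ] [0.558 0.346 1.399]
```

The top view shows the small pale crock at about (425,235), to the stand's -y. The blue, turquoise and larger pale crocks are look-alikes. The crock-side hole is at about (329,230) and the knob at (295,214). Next I'll compute the hole positions and the first move.

```bash
cat >> h.py <<'E'
def onplane(P,u,v,z):
    E=np.array(P['extrinsics']); r=E[:3,:3]@np.array([(u-P['cx'])/P['fx'],-(v-P['cy'])/P['fy'],-1]); o=E[:3,3]
    return o+r*(z-o[2])/r[2]
def plan(target,yawdir=None):
    """tool-frame shift in cm to target; yaw turn so tool x lies along +-yawdir"""
    s=env.read_state(); M=R.from_rotvec(s['eef_rot']).as_matrix()
    print('t',round(s['t'],2),'tcp',s['eef_pos'].round(4),'toolx',M[:,0].round(3),'y',M[:,1].round(3),'z',M[:,2].round(3))
    print('shift cm',(M.T@(np.array(target)-s['eef_pos'])*100).round(2))
    if yawdir is not None:
        for sg in (1,-1):
            a=M.T@(sg*np.array([*yawdir,0.])); print('roll',round(np.arctan2(-a[2],a[0]),3))
    print('q',s['joints'].round(2),'F',s['ft_force'].round(1),'gap',s['finger_gap'])
E
python3 - <<'E'
from h import *
X=np.load('top.npy'); im=cv2.imread('pics/top.png'); g=im.max(2)
P=imaging.camera_params('top')
H=[]
for (u,v) in [(263,234),(329,230)]:
    w=g[v-9:v+10,u-9:u+10]; m=(w<60).astype(np.uint8); n,l,st,c=cv2.connectedComponentsWithStats(m)
    k=1+st[1:,4].argmax(); cu,cv=u-9+c[k][0],v-9+c[k][1]; p=onplane(P,cu,cv,0.032); H.append(p); print(st[k],p.round(4))
H=np.array(H); mid=H.mean(0); ch=H[0]-H[1]; L=np.linalg.norm(ch[:2]); print('chord',L,'expect',2*.13*np.sin(.7))
y=ch/L; x=np.array([y[1],-y[0],0]); ax=mid-x*.13*np.cos(.7); print('x',x,'axis',ax, 'midhole',ax+x*.13)
q=np.load('top.npy').reshape(-1,3)
for nm,c in {'crock':(.56,-.27),'pump':(.51,.29)}.items():
    r=q[(np.hypot(q[:,0]-c[0],q[:,1]-c[1])<.08)&(q[:,2]>.03)&(q[:,2]<.2)]; print(nm,cv_ if 0 else r.min(0).round(3),r.max(0).round(3))
k=np.array([.598,.0385]); t=k-ax[:2]; print('knob ang',np.arctan2(t@y[:2],t@x[:2]),np.hypot(*t))
plan([.598,.0385,.20],y[:2])
E
```

```text
[ 3  4 10 11 65] [0.5584 0.1222 0.032 ]
[ 5  2 10 10 61] [ 0.5773 -0.0451  0.032 ]
chord 0.16838419102743996 expect 0.16749659868179967
x [0.99370954 0.11198817 0.        ] axis [0.46903438 0.02741942 0.032     ] midhole [0.59821662 0.04197788 0.032     ]
crock [ 0.51  -0.318  0.03 ] [ 0.595 -0.233  0.152]
pump [0.454 0.242 0.03 ] [0.558 0.348 0.091]
knob ang -0.02651518381405844 0.12944076194744553
t 0.6 tcp [0.1288 0.509  0.2533] toolx [ 0.245  0.969 -0.   ] y [-0. -0. -1.] z [-0.969  0.245  0.   ]
shift cm [-34.1    5.33 -57.03]
roll -0.36
roll 2.782
q [ 1.1   0.31  1.5  -0.    1.33 -0.22] F [ 0.2  0.2 -0.1] gap 1.0100873761973406
```

Emit:
step_arm([
  [0, [-2.4, 0, -4.0], 0],
  [0, [-2.4, 0, -4.0], 0],
  [0, [-2.4, 0, -4.0], 0],
  [0, [-2.4, 0, -4.0], 0],
  [0, [-2.4, 0, -4.0], 0],
])

```text
t: 1.1
eef_pos: [0.2942, 0.3421, 0.2535]
eef_rot: [-1.316, -1.025, 1.024]
ft_force: [0.0, 0.8, -0.2]
finger_gap: 1.002
```

Emit:
step_arm([
  [0, [-2.4, 0, -4.0], 0],
  [0, [-2.4, 0, -4.0], 0],
  [0, [-2.4, 0, -4.0], 0],
  [0, [-2.4, 0, -4.0], 0],
  [0, [-2.4, 0, -4.0], 0],
])

```text
t: 1.6
eef_pos: [0.4588, 0.1765, 0.2535]
eef_rot: [-1.317, -1.025, 1.024]
ft_force: [0.9, -0.4, -0.4]
finger_gap: 0.999
```

Emit:
step_arm([
  [0, [-2.4, 1, -4.0], 0],
  [0, [-2.4, 1, -4.0], 0],
  [0, [-1.2, 1, -2.0], -0.12],
  [0, [0, 0.5, 0], -0.12],
  [0, [0, 0, 0], -0.12],
])

```text
t: 2.1
eef_pos: [0.54, 0.0947, 0.2171]
eef_rot: [-1.151, -1.292, 1.295]
ft_force: [0.6, 0.9, -0.0]
finger_gap: 0.999
```

```bash
python3 - <<'E'
from h import *
plan([.598,.0385,.20],(-.112,.9937))
im,d,P=grab('wrist'); X=pts(d,P); save('w1',im)
for r in finder.search_frame('pin_knob','wrist')[:2]: print(r)
k=X.reshape(-1,3); k=k[(np.hypot(k[:,0]-.598,k[:,1]-.0385)<.03)&(k[:,2]>.097)&(k[:,2]<.12)]
print(len(k), k.min(0) if len(k) else 0,k.max(0) if len(k) else 0)
E
```

```text
t 2.1 tcp [0.54   0.0947 0.2171] toolx [-0.115  0.993  0.   ] y [-0.002  0.    -1.   ] z [-0.993 -0.115  0.002]
shift cm [-6.26  1.7  -5.12]
roll 0.003
roll -3.138
q [-0.04  0.39  1.48  0.    1.27 -1.73] F [ 0.6  0.9 -0. ] gap 0.9994352472982984
{'rect': [216.0, 279.6, 261.9, 327.2], 'p': 0.81}
1355 [0.58131335 0.02415052 0.09710606] [0.61249881 0.05529837 0.10482868]
```

View pics/w1.png

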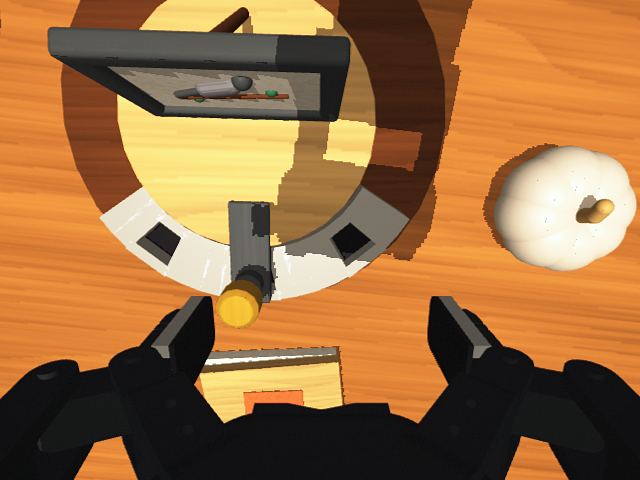

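The wrist view shows the knob at (239,306), still in the middle position, and the holes at (160,243) and (352,240). The jaws are already aligned tangentially. Moving over the knob and down.

Emit:
step_arm([
  [0, [-3.1, 0, -2.6], 0],
  [0, [-3.1, 0, -2.6], 0],
  [0, [0, 2, 0], 0],
  [0, [0, 2, 0], 0],
  [0, [0, 0, 0], 0],
])

```text
t: 2.7
eef_pos: [0.5975, 0.0398, 0.1759]
eef_rot: [-1.151, -1.286, 1.291]
ft_force: [0.1, -0.2, 1.0]
finger_gap: 1.003
```

```bash
python3 - <<'E'
from h import *
plan([.5975,.039,.092],(-.09,.996))
E
```

```text
t 2.7 tcp [0.5975 0.0398 0.1759] toolx [-0.109  0.994  0.001] y [-0.005  0.001 -1.   ] z [-0.994 -0.109  0.005]
shift cm [-0.09  8.39 -0.03]
roll 0.019
roll -3.123
q [-0.13  0.54  1.37  0.    1.24 -1.81] F [ 0.1 -0.2  1. ] gap 1.0027749930219676
```

Emit:
step_arm([
  [0, [0, 2.5, 0], 0],
  [0, [0, 2.5, 0], 0],
  [0, [0, 2, 0], 0],
  [0, [0, 1.4, 0], 0],
  [0, [0, 0, 0], 0],
])

```text
t: 3.2
eef_pos: [0.5981, 0.0399, 0.0935]
eef_rot: [-1.153, -1.289, 1.291]
ft_force: [-0.8, 1.0, -0.4]
finger_gap: 1.001
```

Emit:
step_arm([
  [1, [0, 0, 0], 0],
  [1, [0, 0, 0], 0],
  [1, [0, 0, 0], 0],
  [1, [0, 0, 0], 0],
  [1, [0, 0, 0], 0],
], squeeze=60)

```text
t: 3.7
eef_pos: [0.5989, 0.0397, 0.0953]
eef_rot: [-1.155, -1.292, 1.291]
ft_force: [-1.3, -0.5, 5.3]
finger_gap: 0.344
```

Emit:
step_arm([
  [1, [0, 0, 0], 0],
  [1, [0, 0, 0], 0],
  [1, [0, 0, 0], 0],
  [1, [0, 0, 0], 0],
])

```text
t: 4.1
eef_pos: [0.5989, 0.0397, 0.0953]
eef_rot: [-1.155, -1.292, 1.291]
ft_force: [-1.7, 0.0, 5.4]
finger_gap: 0.346
```

```bash
python3 - <<'E'
from h import *
plan([.5975,.039,.092],(-.09,.996))
im,d,P=grab('wrist'); save('w2',im)
E
```

```text
t 4.1 tcp [0.5989 0.0397 0.0953] toolx [-0.112  0.994 -0.   ] y [ 0.001 -0.    -1.   ] z [-0.994 -0.112 -0.001]
shift cm [-0.06  0.33  0.15]
roll 0.022
roll -3.12
q [-0.13  0.63  1.44  0.    1.06 -1.81] F [-1.7  0.   5.4] gap 0.34632439406854515
```

View pics/w2.png

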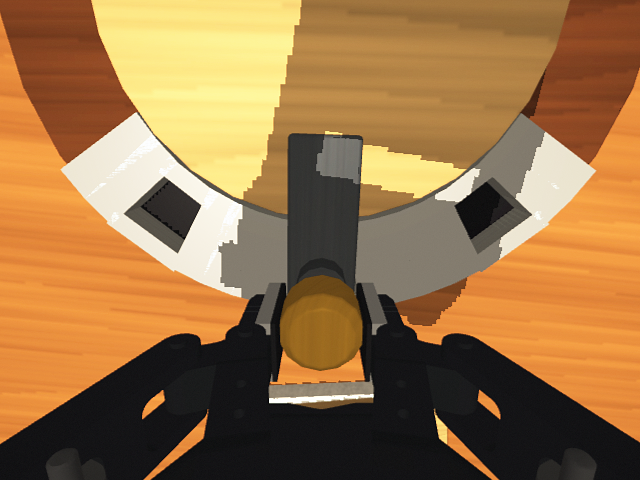

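Grip closed on the knob at (321,322), with the pads on both sides. Drawing the pin now.

Emit:
step_arm([
  [1, [0, -0.5, 0], 0],
  [1, [0, -0.5, 0], 0],
  [1, [0, -0.5, 0], 0],
  [1, [0, -0.5, 0], 0],
  [1, [0, -0.3, 0], 0],
])

```text
t: 4.65
eef_pos: [0.5987, 0.0397, 0.1177]
eef_rot: [-1.154, -1.292, 1.291]
ft_force: [5.1, 0.4, -7.4]
finger_gap: 0.351
```

Emit:
step_arm([
  [1, [0, 0, 0], 0],
  [1, [0, 0, 0], 0],
])

```text
t: 4.85
eef_pos: [0.5987, 0.0397, 0.1172]
eef_rot: [-1.154, -1.292, 1.291]
ft_force: [4.9, 0.3, -8.2]
finger_gap: 0.351
```

```bash
python3 - <<'E'
from h import *
plan([.5989,.0397,.1173],(-.09,.996))
im,d,P=grab('wrist'); save('w3',im[150:480]); X=pts(d,P); print(X[322,321],X[330,321], X[250,321])
im,d,P=grab('scene'); X=pts(d,P).reshape(-1,3); k=X[(np.hypot(X[:,0]-.598,X[:,1]-.0385)<.012)]; print(np.percentile(k[:,2],[5,50,95]))
E
```

```text
t 4.85 tcp [0.5987 0.0397 0.1172] toolx [-0.112  0.994 -0.   ] y [ 0.  0. -1.] z [-0.994 -0.112 -0.   ]
shift cm [-0.01 -0.01 -0.02]
roll 0.022
roll -3.12
q [-0.13  0.61  1.43  0.    1.11 -1.81] F [ 4.9  0.3 -8.2] gap 0.35050699706505684
[0.59172699 0.03884701 0.12318548] [0.59405543 0.03910985 0.12460553] [0.58595775 0.03820392 0.05850035]
[0.05552745 0.3915101  0.395795  ]
```

View pics/w3.png

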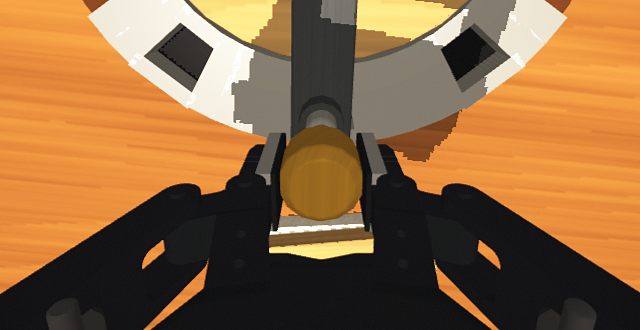

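Knob top is at 0.124, so the pin is drawn about 21 mm. The force of -8 N agrees with the spring. Swinging clockwise along the arc now.

Emit:
step_arm([
  [1, [-0.58, 0, 0.02], 0.045],
  [1, [-0.58, 0, 0.02], 0.045],
  [1, [-0.58, 0, 0.02], 0.045],
  [1, [-0.58, 0, 0.02], 0.045],
  [1, [-0.58, 0, 0.02], 0.045],
])

```text
t: 5.45
eef_pos: [0.5979, 0.0107, 0.1168]
eef_rot: [-1.26, -1.124, 1.125]
ft_force: [3.2, 1.6, -6.2]
finger_gap: 0.346
```

```bash
cat >> h.py <<'E'
A=np.array([.4690,.0274])
def arc():
    s=env.read_state(); v=s['eef_pos'][:2]-A; print('r',np.hypot(*v).round(4),'swivel',(np.arctan2(v[1],v[0])-.112).round(4))
E
python3 - <<'E'
from h import *
arc(); plan([.5773,-.0451,.1173],(np.sin(.588),np.cos(.588)))
E
```

```text
r 0.13 swivel -0.2412
t 5.45 tcp [0.5979 0.0107 0.1168] toolx [0.114 0.993 0.   ] y [-0.001  0.    -1.   ] z [-0.993  0.114  0.001]
shift cm [-5.77 -0.05  1.41]
roll 0.474
roll -2.668
q [-0.18  0.6   1.43  0.    1.11 -1.63] F [ 3.2  1.6 -6.2] gap 0.34600636709992094
```

Emit:
step_arm([
  [1, [-0.59, -0.05, 0.02], 0.046],
  [1, [-0.59, 0, 0.02], 0.046],
  [1, [-0.59, 0, 0.02], 0.046],
  [1, [-0.59, 0, 0.02], 0.046],
  [1, [-0.59, 0, 0.02], 0.046],
])

```text
t: 5.95
eef_pos: [0.5905, -0.018, 0.1172]
eef_rot: [-1.351, -0.95, 0.953]
ft_force: [0.4, -0.2, -6.2]
finger_gap: 0.353
```

Emit:
step_arm([
  [1, [-0.59, 0, 0.02], 0.046],
  [1, [-0.59, 0, 0.02], 0.046],
  [1, [-0.59, 0, 0.02], 0.046],
  [1, [-0.59, 0, 0.02], 0.046],
  [1, [0, 0, 0], 0],
])

```text
t: 6.45
eef_pos: [0.5799, -0.0394, 0.1171]
eef_rot: [-1.412, -0.81, 0.814]
ft_force: [-0.6, -0.6, -7.4]
finger_gap: 0.348
```

```bash
python3 - <<'E'
from h import *
arc(); plan([.5771,-.0447,.1173],(np.sin(.588),np.cos(.588)))
E
```

```text
r 0.1295 swivel -0.6543
t 6.45 tcp [ 0.5799 -0.0394  0.1171] toolx [ 0.503  0.864 -0.001] y [-0.003  0.    -1.   ] z [-0.864  0.503  0.003]
shift cm [-0.6  -0.02 -0.02]
roll 0.06
roll -3.081
q [-0.27  0.57  1.49 -0.    1.09 -1.31] F [-0.6 -0.6 -7.4] gap 0.3477183344060777
```

Emit:
step_arm([
  [1, [-0.59, 0, 0.02], 0.045],
  [1, [0, 0, 0], 0],
  [1, [0, 0.4, 0], 0],
  [1, [0, 0.4, 0], 0],
  [1, [0, 0, 0], 0],
])

```text
t: 6.95
eef_pos: [0.5773, -0.0437, 0.1088]
eef_rot: [-1.425, -0.778, 0.781]
ft_force: [-5.1, 1.4, -5.7]
finger_gap: 0.347
```

```bash
python3 - <<'E'
from h import *
arc(); plan([.5771,-.0447,.0953],(np.sin(.588),np.cos(.588)))
im,d,P=grab('wrist'); save('w4',im[100:480])
E
```

```text
r 0.1296 swivel -0.6929
t 6.95 tcp [ 0.5773 -0.0437  0.1088] toolx [ 0.54   0.842 -0.001] y [-0.002  0.001 -1.   ] z [-0.842  0.54   0.002]
shift cm [-0.09  1.35 -0.04]
roll 0.017
roll -3.124
q [-0.28  0.58  1.5  -0.    1.07 -1.28] F [-5.1  1.4 -5.7] gap 0.3468383450986097
```

View pics/w4.png

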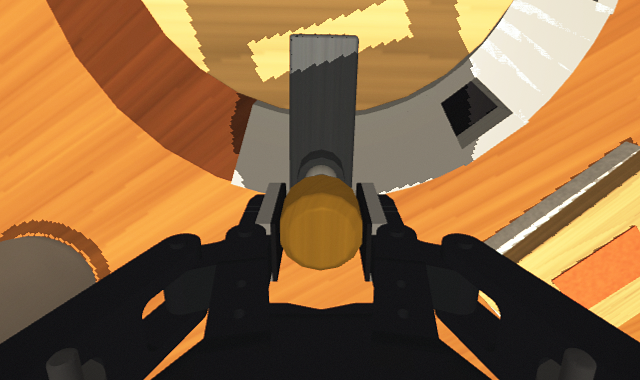

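The pin is now at about 13 mm, below the 18 mm iron level, and still pulling down, so its nose is in the crock-side hole. Lowering the rest and opening.

Emit:
step_arm([
  [1, [-0.05, 0.4, 0], 0],
  [1, [0, 0.4, 0], 0],
  [1, [0, 0.4, 0], 0],
  [1, [0, 0, 0], 0],
])

```text
t: 7.4
eef_pos: [0.5772, -0.044, 0.0972]
eef_rot: [-1.425, -0.778, 0.78]
ft_force: [-6.4, 3.3, -5.2]
finger_gap: 0.352
```

Emit:
step_arm([
  [0.3, [0, 0, 0], 0],
  [0, [0, 0, 0], 0],
  [0, [0, 0, 0], 0],
  [0, [0, 0, 0], 0],
  [0, [0, 0, 0], 0],
])

```text
t: 7.9
eef_pos: [0.5779, -0.0447, 0.0981]
eef_rot: [-1.428, -0.779, 0.778]
ft_force: [0.5, -0.3, 0.2]
finger_gap: 0.999
```

Emit:
step_arm([
  [0, [0, 0, 0], 0],
  [0, [0, -2, 0], 0],
  [0, [0, -3, 0], 0],
  [0, [0, -3, 0], 0],
  [0, [0, -3, 0], 0],
])

```text
t: 8.4
eef_pos: [0.5775, -0.0446, 0.209]
eef_rot: [-1.427, -0.779, 0.779]
ft_force: [-0.7, 0.5, -0.5]
finger_gap: 1.0
```

Emit:
step_arm([
  [0, [0, -3, 0], 0],
  [0, [0, 0, -4], 0],
  [0, [0, 0, -2], 0],
  [0, [0, 0, 0], 0],
])

```text
t: 8.8
eef_pos: [0.6292, -0.0784, 0.2371]
eef_rot: [-1.427, -0.778, 0.778]
ft_force: [0.5, 0.6, -0.8]
finger_gap: 0.995
```

```bash
python3 - <<'E'
from h import *
plan([.5771,-.0447,.0953])
for n in ['wrist','top','scene']:
    im,d,P=grab(n); X=pts(d,P).reshape(-1,3); save('f_'+n,im)
    k=X[(np.hypot(X[:,0]-.577,X[:,1]+.0445)<.03)&(X[:,2]>.095)&(X[:,2]<.14)]
    if len(k): c=(k.min(0)+k.max(0))/2; v=c[:2]-A; print(n,len(k),'top z',np.percentile(k[:,2],[10,50,90]).round(4),c[:2].round(4),'r',np.hypot(*v).round(4),'swivel',np.arctan2(v[1],v[0])-.112)
    for nm,c in {'crock':(.56,-.27),'pump':(.51,.29)}.items():
        r=X[(np.hypot(X[:,0]-c[0],X[:,1]-c[1])<.08)&(X[:,2]>.03)&(X[:,2]<.2)]
        if len(r): print(nm,r.min(0).round(3),r.max(0).round(3))
E
```

```text
t 8.8 tcp [ 0.6292 -0.0784  0.2371] toolx [ 0.542  0.84  -0.   ] y [-0. -0. -1.] z [-0.84   0.542 -0.   ]
shift cm [1.000e-02 1.418e+01 6.200e+00]
q [-0.31  0.57  1.16 -0.    1.41 -1.31] F [ 0.5  0.6 -0.8] gap 0.9948293702554344
wrist 1635 top z [0.0998 0.1023 0.1035] [ 0.5758 -0.0444] r 0.1287 swivel -0.7035662379781168
crock [ 0.511 -0.317  0.03 ] [ 0.598 -0.23   0.15 ]
crock [ 0.511 -0.319  0.03 ] [ 0.595 -0.233  0.155]
pump [0.454 0.243 0.03 ] [0.558 0.348 0.091]
scene 33 top z [0.0989 0.1032 0.106 ] [ 0.58   -0.0478] r 0.1341 swivel -0.7074863128820551
crock [ 0.511 -0.318  0.03 ] [ 0.598 -0.233  0.153]
pump [0.459 0.243 0.03 ] [0.56  0.346 0.093]
```

View pics/f_wrist.png

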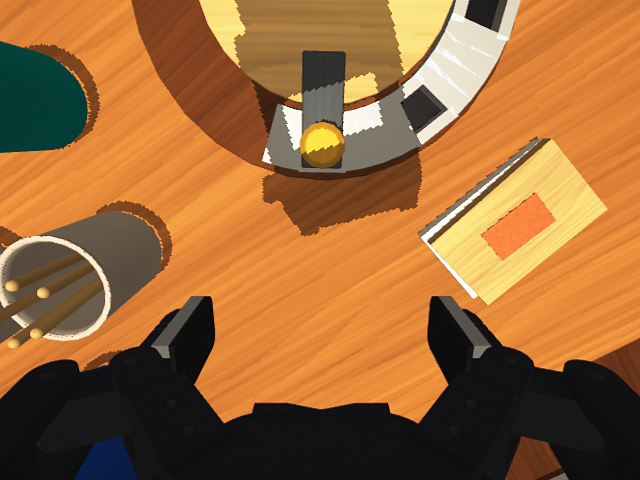

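View pics/f_scene.png

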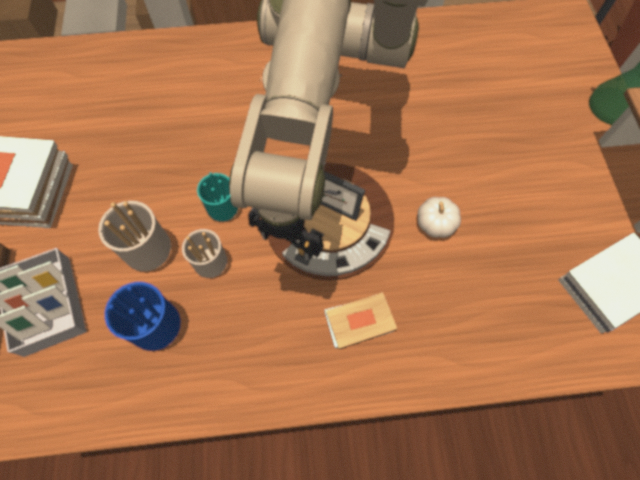

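The wrist view shows the knob at (322,145) over the crock-side hole, with the other two holes free. Its top is at about 0.103 m, the home height. The crock and pumpkin have not moved.

```bash
python3 -c "
from h import *
print(finish_job())"
```

```text
the job is handed in; nothing more can be done
None
```

The print now stands at the crock-side hole with the pin home, and the job is handed in at about 9 s on the robot's clock.

I gripped the knob and drew the pin about 21 mm. I then swung the turntable clockwise to about -0.70 rad, towards the small pale crock. I lowered the pin into that hole, let go and backed the gripper off to about 14 cm above the grasp height.

**Last checks:**
- **Pin:** the knob's top reads about 0.103 m, the same as before drawing, so the pin is fully home. The wrist view shows the other two holes free.
- **Angle:** the wrist camera gives -0.704 rad. The scene camera gives -0.707 rad, but the arm partly hid the knob there. Its radius read 134 mm, where 130 mm is right.
- **Crock and pumpkin:** both are where they were, within a few millimetres of measuring noise.
- **Contact:** the contact force is near zero and nothing is touched.

No check failed. The one oddity was about 5 N upward on the wrist when the jaws closed. The tool rose about 2 mm as the pads swung forward, and the grip held.

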